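Hold the chip scanner over a sterile microchip

ROBOT

A 6-joint arm with a two-finger parallel gripper is mounted at the origin on the work surface. World frame = base frame: x ahead of the robot, y to its left, z up, the work surface at z = 0. Lengths are in m, angles in rad, forces in N, time in s.
With the tool pointing down it reaches from about 0.375 to 0.9 m from the base axis. Payload 3.1 kg.
Tool frame: the origin (TCP) lies at the very end of the fingers, on their centre line; the grasp point (between the pads) lies 19 mm behind it; z points along the fingers, y is the direction in which the jaws open and shut (so a half turn about z gives the same grasp; the last joint's range is limited). The gripper opens to 85 mm and grips with 20 to 120 N. Pads are 22 mm wide; open, the fingers measure 114 mm over their backs; the gripper's body (76 mm by 85 mm) begins 54 mm behind the grasp point. The pads swing forward as they close: fully open they stand 13 mm farther back than shut.
Start: joints at [0.967, 0.527, 1.433, -0, 1.181, -0.178], TCP at [0.258, 0.569, 0.231] pointing down, gripper open.
Joint ranges: [-3.08, 3.08], [-0.75, 2.2], [0.22, 2.44], [-1.43, 4.57], [0, 2.65], [-2.85, 2.85]. Speed limits (rad/s): [2.79, 2.79, 3.14, 3.14, 3.14, 3.14].

INTERFACE

Orientations are given as a unit quaternion [x, y, z, w].
In Python, from station import manip gives the robot as it stands. The module is installed in compiled form; this text tells all that it offers.
- The arm moves only by the tool send_rows, never from a script. Its argument "commands" is a list of rows, each an object with "delta_pos": the shift along the world's x, y, z in cm, a list of three; "yaw": the turn about the world's z in rad. A call has 1 to 10 rows; each row shifts and turns the pose as measured when the row begins; what a row does not reach is not made up. A row lasts 1/8 s, in which the tool goes at most 62.5 mm and 10.7 degrees, less where a joint would pass 70% of its speed; a pose out of reach is approached as far as the arm can. A call is refused whole if a number of a shift passes 6.25 or a number of a turn 0.188, either way. A call with a gripper value outside its range is refused whole. "grip" is the closure, from -1 (fully open) to 1 (shut), set as the call begins (left out, the last holds). The fingers move at their own pace and stop on an object; "force" is the grip in N (left out, the last holds). Time passes only in rows, so rows that do not move let the fingers close. It gives the time, the measured TCP pose, the force and the opening at its end, in the units of the state.
- manip.sense(): the state, without advancing time (a new reading comes with each control period).
- manip.snapshot(name): name is "side" or "top"; returns the picture (420x560x3 uint8, blue, green, red); there is no depth.
- manip.get_calibration(name): a dict with "fx", "fy", "cx", "cy" (pixels), "dist_coeffs" ([k1, k2, p1, p2, k3] as OpenCV has them; the pictures are not rectified), "world_to_cam" (4x4, takes a point from world to camera coordinates). Camera axes: x right, y down, z forward; pixel columns grow to the right and rows downward; lengths in m; the calibration is good to about 2 mm. A picture is of the moment at which its call begins. get_calibration takes no time and is no camera call.
- manip.sign_off(): hands the job in, once; it reports no verdict.
The state is a dict: "t": time; "q": joint angles; "qd": joint speeds; "tau": joint torques, N m; "tcp_pos": TCP position; "tool_rot": TCP orientation; "force": force on the tool from outside, world axes, zero at the start; "ft_torque": the same for the moment, N m; "finger_gap": opening from 0.0 (shut) to 1.0 (fully open).
Only numpy, scipy, OpenCV 4.12 (cv2) and the standard library are available. Lean on these libraries where they do the work, as an engineer would, in place of code of your own. Each camera call takes 0.05 s, during which the arm holds its last target. There are 200 camera calls.

TASK

Turn the blue clamp knob on the dock clockwise as far as it goes, so that the orange keeper slides clear of the chip scanner; then lift the scanner by its handle, carry it over the clear screen and finish while still holding it there (do not put it down): level, hovering about 1 cm above the chip on the yellow carrier, with the loop centred over the chip and the scanner lined up with the length of the carrier. The tray is sterile: neither the scanner nor the robot may touch the tray or what is fixed in it, nor the screen, and the cup, blue dish, bottle and torch must stay where they are.

Things in the scene. Friction and masses are not known exactly. Their poses are not given: they have to be found in the camera images.
- knob_grip (a point): Blue knob with a bar grip on top of the grey clamp block of the dock; this point lies on its vertical axis at the height to grip. The bar is 42 mm long, 14 mm wide, its top 7 mm above this point and its foot (a 44 mm disc) 23 mm below; it lies along this point's own x axis. x and y axes turn with the knob.
- knob (a joint): Angle of the clamp knob in rad, growing clockwise seen from above; starts at 0 to 0.2, its stop is at 1.5. It takes about 0.03 N m. Turning it draws back the orange keeper by 17 mm per rad.
- scanner_grip (a point): Centre of the chip scanner's white handle, half-way up: grip here. The handle is 32 mm wide (y), 26 mm high, from 75 mm behind to 40 mm ahead of this point along x. Ahead of it is a round blue antenna loop, 76 mm outside, 40 mm inside, 18 mm high, its underside level with the handle's. x points to the loop, z up. About 0.13 to 0.25 kg, balanced within 10 mm of this point.
- scanner_face (a point): Centre of the scanner's loop, on its underside: 70 mm ahead of and 13 mm below scanner_grip. Same axes.
- scanner: The whole scanner; origin on its underside, 13 mm below scanner_grip; x from handle to loop, z up.
- keeper: Orange keeper plate of the dock, 24 mm wide, 5 mm thick, 2.5 mm above the loop; origin at the middle of its tip, on its underside. Clamped, it overlaps the side of the loop by about 16 mm; with the knob at its stop it is clear. It slides along the dock's y.
- dock: Grey fixed dock. Origin on the table below scanner_grip's start, x along the scanner. The scanner's underside lies 34 mm above the table; below the grip point it is free down to 10 mm. Lugs 48 mm high hold the tail 47 to 63 mm behind; a 10 mm boss stands inside the loop: lift straight up 30 mm. Clamp block 70 mm ahead, 97 mm to -y, 62 mm high.
- chip (a point): The glass-green chip capsule lying on the yellow carrier in the tray: its centre, at the top of the capsule (42 mm above the table). x runs along the carrier (60 x 18 mm) and the tray's length, z up.
- tray: Fixed sterile steel tray, 200 x 160 mm outside, with an 18 mm high rim, centred below the chip and carrying the carrier; origin on the table 70 mm behind the chip along x.
- screen: Fixed clear upright screen with a blue top rail and aluminium posts, between the dock and the tray; 350 mm long (its x), 10 mm thick, 130 mm high; feet 90 mm wide. Origin on the table under its middle.
- cup: White plastic cup, 44 mm across, 40 mm high, standing in the tray 69 mm beyond the chip along the tray's x and 48 mm to +y, give or take 5 mm; leave alone. Origin under it.
- dish: Blue kidney dish, 220 x 120 mm, 42 mm high, at the far side of the table; leave alone. Origin on its underside near its near edge.
- bottle: Amber bottle, 52 mm across, 130 mm high; leave alone. Origin under it.
- torch: Metal pocket torch, 140 mm long, lying on the table; leave alone. Origin under its middle.
Not all that is in view belongs to the job. What is shaped like the scanner but red is not meant.

How it is judged:
By the outcome, as a careful person would: the job done as asked, in the order asked, and still so for the second after the job is handed in, while the arm keeps its last pose, push and grip.
It also fails if it takes over 64 s, if anything falls off the work surface, if the arm or the gripper's body presses on something with over 40 N, if the wrist force passes 120 N, or if a joint passes its speed limit or range.

## Working session

There is one attempt and no reset: what is moved stays moved. The work goes in short steps, Python scripts to look and compute and a tool call to move; the robot and the scene stay as the last step left them, time stands still between calls to the robot, and variables do not carry over. Pictures are saved under pics/ and viewed, about 8 in all and at most 12, crops included, and the job is handed in when it is done.

Besides the shell and the picture viewer there is one more tool, called after ">>>" by a JSON object that holds its "name" and its "arguments". send_rows: Moves the arm, as the interface text tells. Its arguments: {"type":"object","properties":{"commands":{"type":"array","items":{"type":"object","properties":{"delta_pos":{"type":"array","items":{"type":"number"}},"yaw":{"type":"number"}}}},"grip":{"type":"number"},"force":{"type":"number"}},"required":["commands"]}

```bash
mkdir -p pics; cat > h.py <<'E'
import numpy as np, cv2
from station import manip
def cal(n):
    c=manip.get_calibration(n); K=np.array([[c['fx'],0,c['cx']],[0,c['fy'],c['cy']],[0,0,1.]]); return K,np.array(c['dist_coeffs'],float),np.array(c['world_to_cam'])
def ray(n,uv):
    K,d,T=cal(n); p=cv2.undistortPoints(np.array(uv,float).reshape(-1,1,2),K,d).reshape(-1,2)
    R=T[:3,:3]; o=-R.T@T[:3,3]; return o,np.c_[p,np.ones(len(p))]@R
def onz(n,uv,z):
    o,D=ray(n,uv); return o+D*((z-o[2])/D[:,2])[:,None]
def tri(u1,u2):
    o1,a=ray('side',[u1]);o2,b=ray('top',[u2]);a=a[0];b=b[0]
    s=np.linalg.lstsq(np.c_[a,-b],o2-o1,rcond=None)[0]; p,q=o1+a*s[0],o2+b*s[1]; return (p+q)/2,np.linalg.norm(p-q)
def proj(n,P):
    K,d,T=cal(n); return cv2.projectPoints(np.array(P,float).reshape(-1,3),cv2.Rodrigues(T[:3,:3])[0],T[:3,3],K,d)[0].reshape(-1,2)
E
python3 - <<'E'
from h import *
np.set_printoptions(precision=4,suppress=True)
for n in('side','top'):
    im=manip.snapshot(n); cv2.imwrite(f'pics/{n}0.png',im); cv2.imwrite(f'pics/{n}0x.png',cv2.resize(im,(800,600)))
    o,D=ray(n,[[280,210]]);print(n,o,D, cal(n)[0][0,0])
print(manip.sense())
E
```

```text
side [ 0.5819 -0.7386  0.7259] [[ 0.0219  0.7737 -0.6333]] 419.65586073734244
top [0.4067 0.0301 1.4811] [[ 0.1452  0.0317 -0.989 ]] 490.59366214588493
{'t': 0.1, 'q': array([ 0.9665,  0.5284,  1.4338, -0.    ,  1.1814, -0.1785]), 'qd': array([ 0.0009, -0.003 , -0.0043,  0.0001, -0.0005, -0.0005]), 'tau': array([ -0.001 , -44.3305, -17.8586,  -0.0002,   0.0039,  -0.    ]), 'tcp_pos': array([0.2578, 0.5687, 0.2304]), 'tool_rot': array([ 0.2113,  0.9774, -0.0009, -0.0004]), 'force': array([-0.2823,  0.6084,  0.3079]), 'ft_torque': array([-0.0186, -0.0288,  0.056 ]), 'finger_gap': 0.9980167178211822}
```

View pics/side0x.png

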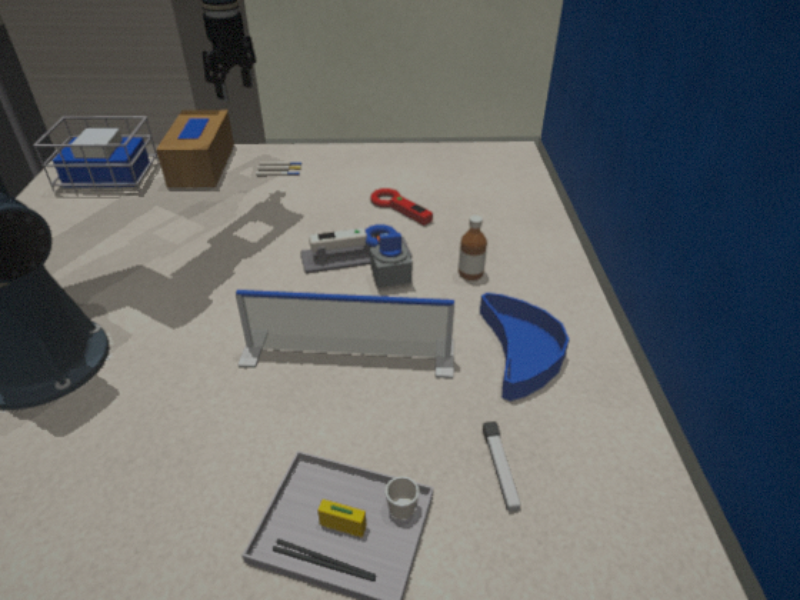

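View pics/top0x.png

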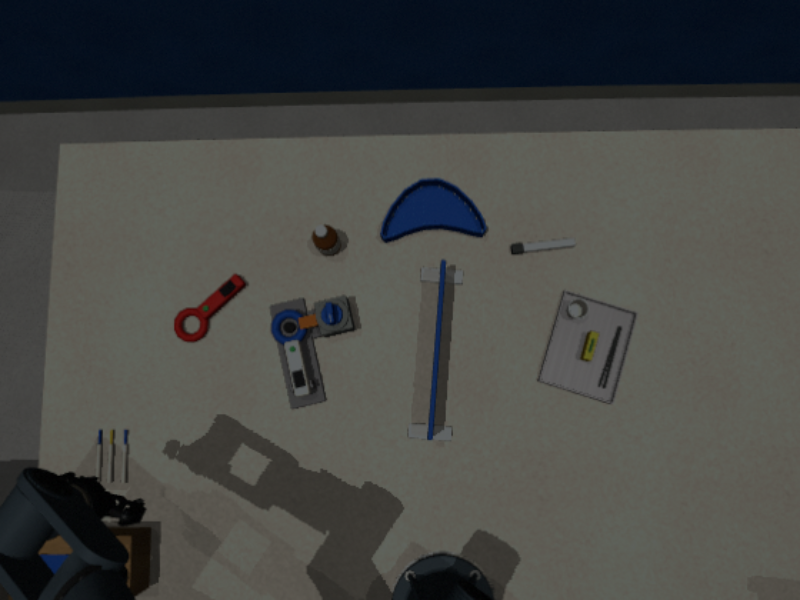

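The views show the dock with the scanner (top view about 290,350; knob 332,315), the screen (437,350), and the tray with the carrier (590,346). In the top view world +x is up and +y is left. Next I'll look at enlarged crops and the colour masks.

```bash
python3 - <<'E'
from h import *
np.set_printoptions(precision=4,suppress=True)
t=cv2.imread('pics/top0.png'); s=cv2.imread('pics/side0.png')
def crop(im,x,y,w,h,W,H): return cv2.convertScaleAbs(cv2.resize(im[y:y+h,x:x+w],(W,H),interpolation=cv2.INTER_CUBIC),alpha=1.3)
a=crop(t,180,200,80,60,400,300); a2=crop(t,370,200,80,60,400,300)
b=crop(s,205,150,100,75,400,300); b2=crop(s,170,310,140,105,400,300)
cv2.imwrite('pics/c1.png',np.vstack([np.hstack([a,a2]),np.hstack([b,b2])]))
def blobs(n,im,lo,hi,roi,minA=6):
    x,y,w,h=roi; m=np.zeros(im.shape[:2],np.uint8); hsv=cv2.cvtColor(im,cv2.COLOR_BGR2HSV)
    m[y:y+h,x:x+w]=cv2.inRange(hsv,lo,hi)[y:y+h,x:x+w]
    k,_,st,ce=cv2.connectedComponentsWithStats(m)
    return [(st[i,4],st[i,:4],ce[i]) for i in range(1,k) if st[i,4]>=minA]
D=(180,195,80,100);S=(205,150,100,60)
for nm,lo,hi in(('blue',(100,120,40),(130,255,255)),('orange',(5,150,60),(18,255,255))):
  for n,im,roi in(('top',t,D),('side',s,S)): print(nm,n,blobs(n,im,lo,hi,roi))
for n,im,roi in(('top',t,(370,200,80,85)),('side',s,(170,310,140,105))):
  print('yel',n,blobs(n,im,(20,120,60),(35,255,255),roi)); print('grn',n,blobs(n,im,(36,60,20),(90,255,255),roi,3))
E
```

```text
blue top [(np.int32(98), array([225, 212,   9,  15], dtype=int32), array([228.9694, 219.2347])), (np.int32(52), array([234, 213,   6,  14], dtype=int32), array([236.3462, 219.3462])), (np.int32(266), array([190, 217,  24,  24], dtype=int32), array([200.0677, 228.109 ]))]
blue side [(np.int32(297), array([256, 158,  25,  21], dtype=int32), array([269.0842, 167.4512])), (np.int32(244), array([205, 205,  98,   5], dtype=int32), array([243.5902, 207.6516]))]
orange top [(np.int32(97), array([209, 220,  13,  10], dtype=int32), array([215.0722, 224.732 ]))]
orange side []
yel top [(np.int32(100), array([408, 232,  11,  20], dtype=int32), array([413.1 , 241.47]))]
grn top [(np.int32(16), array([412, 237,   4,   9], dtype=int32), array([413.625 , 241.3125]))]
yel side [(np.int32(555), array([223, 350,  33,  26], dtype=int32), array([239.3459, 362.4252]))]
grn side [(np.int32(36), array([232, 354,  14,   6], dtype=int32), array([238.6111, 356.3889]))]
```

View pics/c1.png

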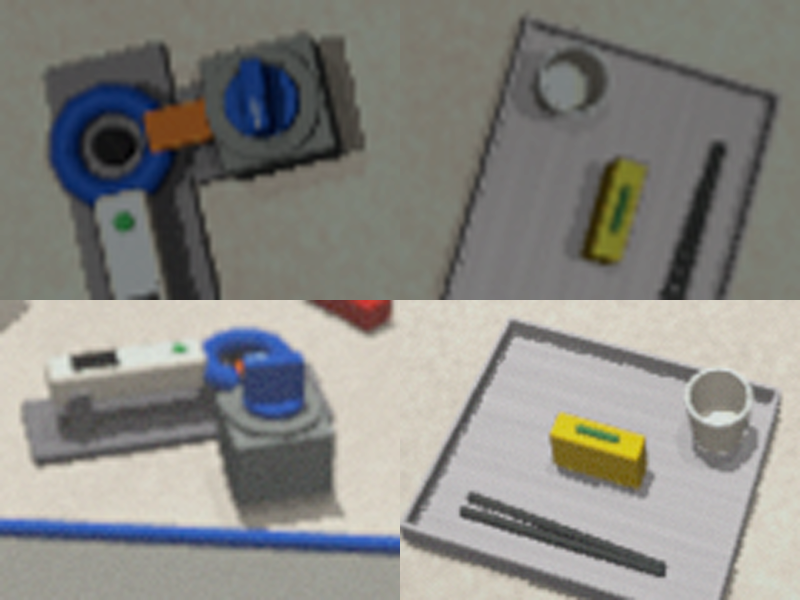

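The crops show the loop centre near (202.6,229), the LED near (204.8,244), the knob bar near (232,219) running almost along image-vertical, and the chip at (413.6,241.3), all in top-view pixels. The side view has the LED at (250,162) and the chip at (238.6,356.4). Now I'll triangulate these.

```bash
python3 - <<'E'
from h import *
np.set_printoptions(precision=4,suppress=True)
t=cv2.imread('pics/top0.png'); s=cv2.imread('pics/side0.png')
print('chip',tri((238.6,356.4),(413.6,241.3)), 'led',tri((250,162.25),(204.8,244.2)))
print('loop c z52',onz('top',[(202.6,229)],.052),'led z60',onz('top',[(204.8,244.2)],.060))
# loop outer: ellipse from mask contour w/out keeper
def mask(im,lo,hi,roi):
    x,y,w,h=roi; m=np.zeros(im.shape[:2],np.uint8); m[y:y+h,x:x+w]=cv2.inRange(cv2.cvtColor(im,cv2.COLOR_BGR2HSV),lo,hi)[y:y+h,x:x+w]; return m
m=mask(t,(100,120,40),(130,255,255),(185,210,32,36))
c=max(cv2.findContours(m,0,1)[0],key=len); P=onz('top',c[:,0],.050)[:,:2]; (cx,cy),r=cv2.minEnclosingCircle(P.astype(np.float32)); print('loop encl',cx,cy,r)
# knob disc
kb=mask(t,(100,100,30),(130,255,255),(222,208,22,24)); ys,xs=np.nonzero(kb); print('knob px',xs.min(),xs.max(),ys.min(),ys.max())
# handle: white
hsv=cv2.cvtColor(t,cv2.COLOR_BGR2HSV); 
for p in((206,250),(214,270),(190,265),(225,262),(215,250)): print(p,hsv[p[1],p[0]],t[p[1],p[0]])
# tray outer contour & yellow
y=mask(t,(20,120,40),(38,255,255),(370,200,80,85)); ys,xs=np.nonzero(y); Q=onz('top',np.c_[xs,ys],.04)[:,:2]; l=cv2.fitLine(Q.astype(np.float32),2,0,.01,.01).ravel(); print('yel line',l,np.arctan(l[1]/l[0]))
ys,xs=np.nonzero(mask(s,(20,120,150),(38,255,255),(170,310,140,105)));
T=np.array([(565,291),(636,313),(611,403),(538,381)])*.7; W=onz('top',T,.018);print('tray',W,W.mean(0),np.arctan2(*(W[0]-W[3])[[1,0]]),np.arctan2(*(W[1]-W[2])[[1,0]]))
# bar
print('bar ends top',onz('top',[(180+253/5,200+62/5),(180+264/5,200+135/5)],.08))
# block: corners of the grey block
def crop(im,x,y,w,h,W,H): return cv2.convertScaleAbs(cv2.resize(im[y:y+h,x:x+w],(W,H),interpolation=cv2.INTER_NEAREST),alpha=1.4)
a=np.hstack([crop(t,184,206,40,60,400,600),crop(t,216,206,30,32,400,427)[:427] if 0 else np.vstack([crop(t,220,206,28,21,400,300),crop(s,250,150,40,30,400,300)])])
cv2.imwrite('pics/c2.png',a)
E
```

```text
chip (array([ 0.5199, -0.3144,  0.0387]), np.float64(0.0012953744416359751)) led (array([0.5208, 0.2963, 0.0595]), np.float64(0.004851005798197873))
loop c z52 [[0.5638 0.3044 0.052 ]] led z60 [[0.5184 0.2959 0.06  ]]
loop encl 0.5657920837402344 0.3073061406612396 0.03673557564616203
knob px 225 239 212 227
(206, 250) [ 96  13 100] [100  99  95]
(214, 270) [90  8 97] [97 97 94]
(190, 265) [34 21 96] [88 96 95]
(225, 262) [26 29 70] [62 69 70]
(215, 250) [ 0  0 29] [29 29 29]
yel line [ 0.9432 -0.3323  0.5175 -0.3108] -0.338778
tray [[ 0.6349 -0.271   0.018 ]
 [ 0.5858 -0.4175  0.018 ]
 [ 0.4002 -0.3547  0.018 ]
 [ 0.4476 -0.2065  0.018 ]] [ 0.5171 -0.3124  0.018 ] -0.3317757863444381 -0.32653420638586633
bar ends top [[0.6078 0.2181 0.08  ]
 [0.5652 0.2116 0.08  ]]
```

View pics/c2.png

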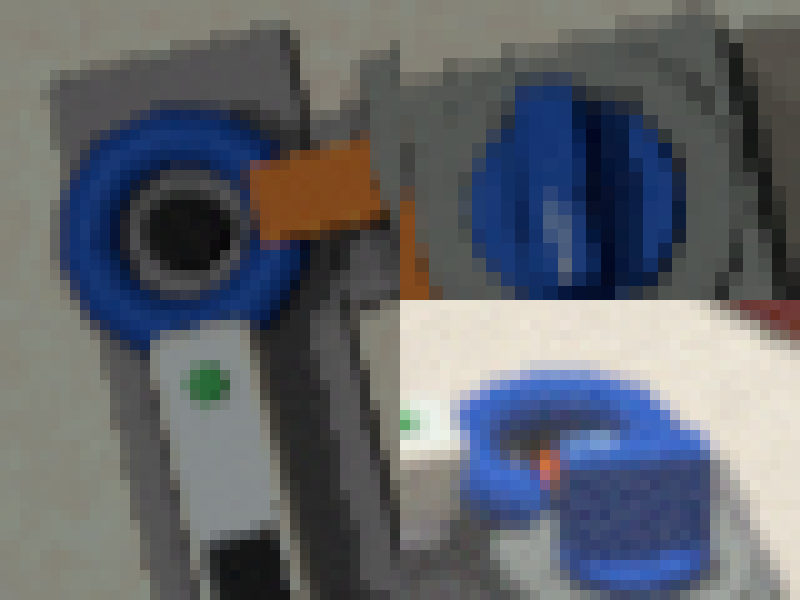

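```bash
python3 - <<'E'
from h import *
np.set_printoptions(precision=4,suppress=True)
L=onz('top',[(201.9,228.1)],.052)[0]
H=onz('top',[(184+19.9-.5,206+33.5-.5),(184+23.5-.5,206+53-.5)],.060)
d=H[0]-H[1]; yaw=np.arctan2(d[1],d[0]); u=np.array([np.cos(yaw),np.sin(yaw)]); v=np.array([-u[1],u[0]])
d2=L-H[1]; print('loop',L,'handle',H,'yaw',yaw,'via loop',np.arctan2(d2[1],d2[0]))
K=onz('top',[(232,219.5)],.068)[0]; dk=K-L; print('knob disc',K,'dock coords rel loop',dk[:2]@u,dk[:2]@v, 'yaw by knob',np.arctan2(dk[0],-dk[1]))
print('bar front edge tri',tri((272.7,165.7),(232.7,218.8)))
z=lambda x,y:(220+(x-400)/14.29-.5,206+y/14.29-.5)
B=onz('top',[z(515,85),z(575,85),z(530,290),z(603,290)],.092); print('bar',B, B.mean(0))
E
```

```text
loop [0.5665 0.3065 0.052 ] handle [[0.5336 0.3001 0.06  ]
 [0.4768 0.289  0.06  ]] yaw 0.19408676423578256 via loop 0.19280961061313337
knob disc [0.5886 0.2155 0.068 ] dock coords rel loop 0.004092884108990164 -0.09351384511960749 yaw by knob 0.23782652969056697
bar front edge tri (array([0.5872, 0.2089, 0.1042]), np.float64(0.002729311524906237))
bar [[0.609  0.2253 0.092 ]
 [0.6088 0.2132 0.092 ]
 [0.5675 0.2221 0.092 ]
 [0.5673 0.2074 0.092 ]] [0.5881 0.217  0.092 ]
```

Heights and sizes match the text: LED 59.5 mm, chip about 40 mm, dock yaw about 0.20, knob bar about 0.10, tray yaw about -0.33. I'll move above the knob.

>>> {"name": "send_rows", "arguments": {"commands": [{"delta_pos":[3.3,-3.55,0],"yaw":0.053},{"delta_pos":[3.3,-3.55,0],"yaw":0.053},{"delta_pos":[3.3,-3.55,0],"yaw":0.053},{"delta_pos":[3.3,-3.55,0],"yaw":0.053},{"delta_pos":[3.3,-3.55,0],"yaw":0.053},{"delta_pos":[3.3,-3.55,0],"yaw":0.053},{"delta_pos":[3.3,-3.55,0],"yaw":0.053},{"delta_pos":[3.3,-3.55,0],"yaw":0.053},{"delta_pos":[3.3,-3.55,0],"yaw":0.053},{"delta_pos":[3.3,-3.55,0],"yaw":0.053}], "grip": -1}}

```text
t: 1.35
tcp_pos: [0.5914, 0.2035, 0.2258]
tool_rot: [-0.065, 0.998, -0.003, -0.003]
force: [0.6, 0.3, -0.3]
finger_gap: 1.003
```

>>> {"name": "send_rows", "arguments": {"commands": [{"delta_pos":[-0.2,0.6,-4],"yaw":-0.03},{"delta_pos":[0,0.3,-4]},{"delta_pos":[0,0.1,-1]},{"delta_pos":[0,0,0]}]}}

```text
validation failed for argument at $.co...
```

```bash
python3 - <<'E'
from h import *
np.set_printoptions(precision=4,suppress=True)
t=manip.snapshot('top'); s=manip.snapshot('side'); st=manip.sense(); p=st['tcp_pos']; print(p,st['tool_rot'])
def crop(im,x,y,w,h,W,H): return cv2.convertScaleAbs(cv2.resize(im[y:y+h,x:x+w],(W,H),interpolation=cv2.INTER_CUBIC),alpha=1.4)
q=proj('side',[p,[p[0],p[1],.092]]);print(q,(q-[235,125])*[400/70,600/105])
cv2.imwrite('pics/c3.png',np.hstack([crop(t,190,190,70,105,400,600),crop(s,235,125,70,105,400,600)]))
E
```

```text
[0.5945 0.2006 0.2257] [-0.0616  0.9981 -0.0035 -0.0017]
[[274.7461 126.4966]
 [274.9555 171.2711]] [[227.1208   8.5518]
 [228.3171 264.4065]]
```

View pics/c3.png

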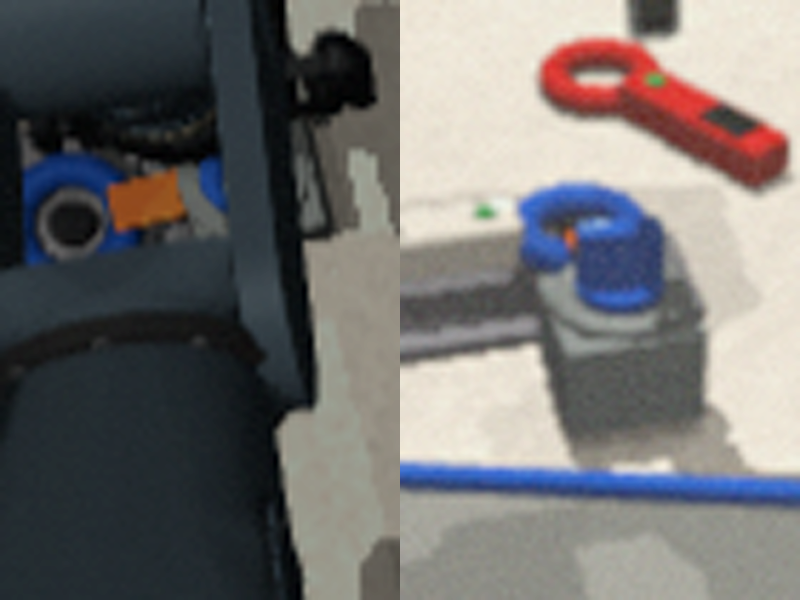

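The side view shows the knob bar centred at crop column 620 and the projected TCP line at 628, so the knob's x is about 0.590. The arm blocks the top view. The move was refused because every row needs a yaw, so I'm resending it.

>>> {"name": "send_rows", "arguments": {"commands": [{"delta_pos":[-0.4,1.3,-4],"yaw":-0.02},{"delta_pos":[0,0,-4],"yaw":0},{"delta_pos":[0,0,-1],"yaw":0},{"delta_pos":[0,0,0],"yaw":0}]}}

```text
t: 1.95
tcp_pos: [0.59, 0.2141, 0.1339]
tool_rot: [-0.05, 0.999, -0.003, -0.002]
force: [-0.7, -0.1, -0.6]
finger_gap: 0.999
```

```bash
python3 - <<'E'
from h import *
np.set_printoptions(precision=4,suppress=True)
s=manip.snapshot('side'); st=manip.sense(); p=st['tcp_pos']; print(p,st['tool_rot'])
q=proj('side',[p,[p[0],p[1],.092]]);print((q-[235,125])*[800/80,10])
cv2.imwrite('pics/c4.png',cv2.convertScaleAbs(cv2.resize(s[125:185,235:315],(800,600),interpolation=cv2.INTER_CUBIC),alpha=1.2))
E
```

```text
[0.5902 0.2142 0.1344] [-0.0497  0.9988 -0.0029 -0.0014]
[[382.0005 300.9592]
 [383.0219 434.9233]]
```

View pics/c4.png

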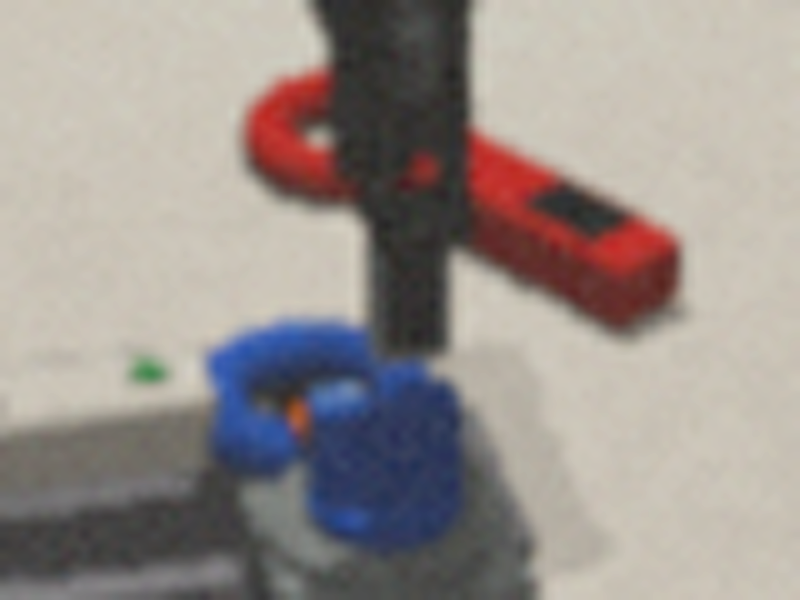

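The knob is centred at column 387 and the TCP line is at 383, so they are aligned to about 1 mm. I'll descend and grip.

>>> {"name": "send_rows", "arguments": {"commands": [{"delta_pos":[0,0,-3],"yaw":0},{"delta_pos":[0,0,-2],"yaw":0},{"delta_pos":[0,0,-1.2],"yaw":0},{"delta_pos":[0,0,0],"yaw":0}]}}

```text
t: 2.5
tcp_pos: [0.5951, 0.2159, 0.0782]
tool_rot: [-0.05, 0.999, -0.002, 0.005]
force: [-0.2, -0.8, -0.1]
finger_gap: 0.999
```

>>> {"name": "send_rows", "arguments": {"commands": [{"delta_pos":[0,0,0],"yaw":0},{"delta_pos":[0,0,0],"yaw":0},{"delta_pos":[0,0,0],"yaw":0},{"delta_pos":[0,0,0],"yaw":0},{"delta_pos":[0,0,0],"yaw":0},{"delta_pos":[0,0,0],"yaw":0}], "grip": 1, "force": 30}}

```text
t: 3.25
tcp_pos: [0.5971, 0.2166, 0.0815]
tool_rot: [-0.05, 0.999, -0.001, 0.008]
force: [0.1, 0.1, -0.4]
finger_gap: 0.157
```

The jaws closed on the bar, but the TCP drifted about 7 mm along it and up. I'll open slightly, correct and grip again.

>>> {"name": "send_rows", "arguments": {"commands": [{"delta_pos":[0,0,0],"yaw":0},{"delta_pos":[-0.3,-0.1,0],"yaw":0},{"delta_pos":[-0.4,-0.1,-0.7],"yaw":0},{"delta_pos":[-0.1,0,-0.5],"yaw":0},{"delta_pos":[0,0,0],"yaw":0}], "grip": 0}}

```text
t: 3.88
tcp_pos: [0.5925, 0.2149, 0.0746]
tool_rot: [-0.05, 0.999, -0.001, 0.013]
force: [-0.7, 0.4, -0.9]
finger_gap: 0.501
```

>>> {"name": "send_rows", "arguments": {"commands": [{"delta_pos":[-0.3,-0.05,-0.5],"yaw":0},{"delta_pos":[-0.1,0,-0.2],"yaw":0},{"delta_pos":[-0.05,0,-0.05],"yaw":0},{"delta_pos":[-0.05,0,-0.05],"yaw":0}], "grip": 1, "force": 30}}

```text
t: 4.38
tcp_pos: [0.5947, 0.2164, 0.0766]
tool_rot: [-0.05, 0.998, 0.001, 0.024]
force: [-0.5, 0.4, 8.1]
finger_gap: 0.157
```

```bash
python3 - <<'E'
from h import *
np.set_printoptions(precision=4,suppress=True)
from scipy.spatial.transform import Rotation as R
s=manip.sense()
for k in s: print(k,s[k])
print(R.from_quat(s['tool_rot']).as_matrix())
E
```

```text
t 4.375
q [ 0.1745  0.7209  1.5646 -0.0053  0.8087 -1.4921]
qd [ 0.0014 -0.0039  0.0088 -0.0012 -0.0191  0.0016]
tau [  0.1827 -42.7839 -10.8337   0.0564  -0.1441  -0.0139]
tcp_pos [0.5947 0.2164 0.0766]
tool_rot [-0.0496  0.9985  0.001   0.0237]
force [-0.4581  0.3787  8.0873]
ft_torque [-0.0307  0.0687  0.0132]
finger_gap 0.15682134780973525
[[-0.9939 -0.0992  0.0473]
 [-0.0991  0.9951  0.0044]
 [-0.0475 -0.0003 -0.9989]]
```

>>> {"name": "send_rows", "arguments": {"commands": [{"delta_pos":[-0.05,0,0],"yaw":-0.1},{"delta_pos":[-0.1,0,0],"yaw":-0.15},{"delta_pos":[-0.1,0,0],"yaw":-0.15},{"delta_pos":[-0.1,0,0],"yaw":-0.15}], "force": 30}}

```text
t: 4.88
tcp_pos: [0.594, 0.2129, 0.0767]
tool_rot: [0.231, 0.973, -0.008, 0.025]
force: [1.2, -2.7, 6.3]
finger_gap: 0.158
```

```bash
cat > st.py <<'E'
from h import *
from scipy.spatial.transform import Rotation as R
np.set_printoptions(precision=4,suppress=True)
s=manip.sense(); M=R.from_quat(s['tool_rot']).as_matrix()
print('t',s['t'],'p',s['tcp_pos'],'phi',(np.arctan2(M[1,1],M[0,1])-np.pi/2),'toolz',M[:,2],'F',s['force'],'T',s['ft_torque'],'q5,6',s['q'][4:],'gap',s['finger_gap'])
E
python3 st.py
```

```text
t 4.875 p [0.594  0.2129 0.0767] phi -0.4661212977051239 toolz [ 0.0455 -0.0275 -0.9986] F [ 1.2302 -2.7389  6.2957] T [-0.2153  0.0433  0.0305] q5,6 [ 0.82   -0.8883] gap 0.15754891467067442
```

>>> {"name": "send_rows", "arguments": {"commands": [{"delta_pos":[-0.05,0,0],"yaw":-0.15},{"delta_pos":[-0.05,0,0],"yaw":-0.15},{"delta_pos":[-0.05,0,0],"yaw":-0.15},{"delta_pos":[0,0,0],"yaw":-0.15},{"delta_pos":[0,0,0],"yaw":-0.12}]}}

```text
t: 5.5
tcp_pos: [0.5905, 0.2098, 0.0766]
tool_rot: [0.569, 0.822, -0.02, 0.018]
force: [-2.2, -1.6, 7.4]
finger_gap: 0.16
```

```bash
python3 st.py
```

```text
t 5.5 p [0.5905 0.2098 0.0766] phi -1.211333003565041 toolz [ 0.0077 -0.0536 -0.9985] F [-2.2467 -1.5892  7.3977] T [0.2647 0.1267 0.0108] q5,6 [ 0.8781 -0.1255] gap 0.1601146550729597
```

>>> {"name": "send_rows", "arguments": {"commands": [{"delta_pos":[0,0,0],"yaw":-0.1},{"delta_pos":[0,0,0],"yaw":-0.1},{"delta_pos":[0,0,0],"yaw":-0.1}]}}

```text
t: 5.88
tcp_pos: [0.5897, 0.2099, 0.077]
tool_rot: [0.677, 0.735, -0.024, 0.017]
force: [-1.7, 2.3, 7.4]
finger_gap: 0.159
```

```bash
python3 st.py
```

```text
t 5.875 p [0.5897 0.2099 0.077 ] phi -1.489365576339333 toolz [-0.0075 -0.0596 -0.9982] F [-1.6551  2.2822  7.3988] T [0.8365 0.1221 5.0873] q5,6 [0.9021 0.1551] gap 0.1585768771647302
```

The torque rose to 5 N m, so the knob is at its stop. I'll release, rise, and look at the keeper.

>>> {"name": "send_rows", "arguments": {"commands": [{"delta_pos":[0,0,0],"yaw":0},{"delta_pos":[0,0,0],"yaw":0},{"delta_pos":[0,0,0.5],"yaw":0},{"delta_pos":[0,0,2],"yaw":0},{"delta_pos":[0,0,4],"yaw":0},{"delta_pos":[0,0,4],"yaw":0},{"delta_pos":[0,0,0],"yaw":0}], "grip": -1}}

```text
t: 6.75
tcp_pos: [0.5858, 0.2098, 0.1806]
tool_rot: [0.679, 0.733, -0.027, 0.012]
force: [-0.5, -0.1, -0.2]
finger_gap: 1.0
```

```bash
python3 st.py
```

```text
t 6.75 p [0.5858 0.2098 0.1806] phi -1.4948810269437773 toolz [-0.019  -0.0571 -0.9982] F [-0.4902 -0.0924 -0.2085] T [ 0.0156 -0.0091  0.01  ] q5,6 [1.1151 0.1398] gap 1.0002963549627675
```

>>> {"name": "send_rows", "arguments": {"commands": [{"delta_pos":[-0.9,0.9,3],"yaw":0.18},{"delta_pos":[-0.9,0.9,3],"yaw":0.18},{"delta_pos":[-0.9,0.9,3],"yaw":0.18},{"delta_pos":[-0.9,0.9,3],"yaw":0.18},{"delta_pos":[-0.9,0.9,3],"yaw":0.18},{"delta_pos":[-0.9,0.9,3],"yaw":0.18},{"delta_pos":[-0.9,0.9,3],"yaw":0.18},{"delta_pos":[-0.9,0.9,3],"yaw":0.18},{"delta_pos":[-0.9,0.9,3],"yaw":0.18}]}}

```text
t: 7.88
tcp_pos: [0.4964, 0.2907, 0.4437]
tool_rot: [-0.086, 0.996, -0.018, 0.02]
force: [0.4, 0.4, 0.1]
finger_gap: 1.001
```

```bash
python3 st.py; python3 - <<'E'
from h import *
t=manip.snapshot('top'); s=manip.snapshot('side')
def crop(im,x,y,w,h,W,H): return cv2.convertScaleAbs(cv2.resize(im[y:y+h,x:x+w],(W,H),interpolation=cv2.INTER_CUBIC),alpha=1.4)
cv2.imwrite('pics/c5.png',np.hstack([crop(t,170,190,90,135,400,600),crop(s,200,110,120,180,400,600)]))
E
```

```text
t 7.875 p [0.4964 0.2907 0.4437] phi 0.17238246389813927 toolz [ 0.0438 -0.0326 -0.9985] F [0.366  0.3989 0.0854] T [0.0618 0.0076 0.0323] q5,6 [ 1.5786 -1.3853] gap 1.000547998420425
```

View pics/c5.png

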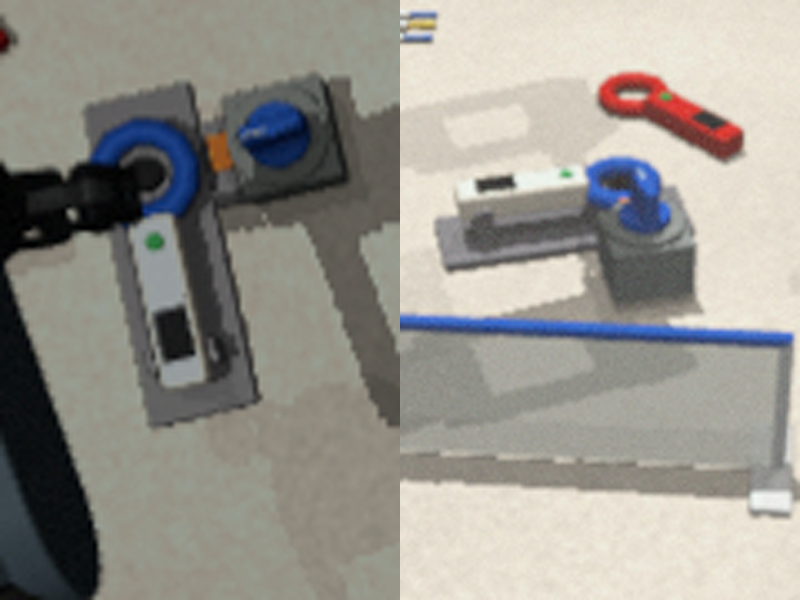

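The keeper now stands clear of the loop: its tip is at crop column 205 and the loop edge is at 198, with a gap, and the scanner is unmoved. The tool has picked up about 3° of tilt. I'll turn it so that the drift from descending cancels the tilt.

>>> {"name": "send_rows", "arguments": {"commands": [{"delta_pos":[0,0,0],"yaw":-0.187},{"delta_pos":[0,0,0],"yaw":-0.187},{"delta_pos":[0,0,0],"yaw":-0.187},{"delta_pos":[0,0,0],"yaw":-0.187},{"delta_pos":[0,0,0],"yaw":-0.187},{"delta_pos":[0,0,0],"yaw":-0.187},{"delta_pos":[0,0,0],"yaw":-0.187},{"delta_pos":[0,0,0],"yaw":-0.187},{"delta_pos":[0,0,0],"yaw":-0.187},{"delta_pos":[0,0,0],"yaw":-0.187}]}}

```text
t: 9.22
tcp_pos: [0.4952, 0.2869, 0.4224]
tool_rot: [0.755, 0.654, -0.037, -0.013]
force: [0.2, -0.6, -0.4]
finger_gap: 1.005
```

```bash
python3 st.py
```

```text
t 9.225 p [0.4952 0.2869 0.4224] phi -1.7156284273587625 toolz [-0.0727 -0.0282 -0.997 ] F [ 0.2016 -0.5599 -0.4461] T [ 0.0518 -0.042  -0.0321] q5,6 [1.6549 0.4748] gap 1.0053379593015792
```

>>> {"name": "send_rows", "arguments": {"commands": [{"delta_pos":[0,0,-5],"yaw":0},{"delta_pos":[0,0,-5],"yaw":0},{"delta_pos":[0,0,-5],"yaw":0},{"delta_pos":[0,0,-5],"yaw":0}]}}

```text
t: 9.72
tcp_pos: [0.4957, 0.2847, 0.2133]
tool_rot: [0.761, 0.648, -0.036, -0.013]
force: [0.4, -0.1, 0.2]
finger_gap: 0.999
```

```bash
python3 st.py
```

```text
t 9.725 p [0.4957 0.2847 0.2133] phi -1.7320263031488932 toolz [-0.0724 -0.0274 -0.997 ] F [ 0.3686 -0.1033  0.1517] T [-0.0066 -0.0597  0.0047] q5,6 [1.1791 0.4885] gap 0.9988832343671585
```

>>> {"name": "send_rows", "arguments": {"commands": [{"delta_pos":[0,0,0],"yaw":0},{"delta_pos":[0,0,0],"yaw":0},{"delta_pos":[0,0,0],"yaw":0},{"delta_pos":[0,0,0],"yaw":0}]}}

```text
t: 10.22
tcp_pos: [0.4947, 0.2835, 0.2115]
tool_rot: [0.762, 0.646, -0.039, -0.014]
force: [-0.6, -0.5, 0.4]
finger_gap: 1.003
```

```bash
python3 st.py
```

```text
t 10.225 p [0.4947 0.2835 0.2115] phi -1.7377174461971125 toolz [-0.0782 -0.0291 -0.9965] F [-0.6138 -0.4999  0.3763] T [-0.0027 -0.0383  0.0353] q5,6 [1.1814 0.4924] gap 1.0030413349492877
```

>>> {"name": "send_rows", "arguments": {"commands": [{"delta_pos":[0,0,-4],"yaw":0},{"delta_pos":[0,0,-4],"yaw":0},{"delta_pos":[0,0,-3],"yaw":0}]}}

```text
t: 10.6
tcp_pos: [0.501, 0.286, 0.107]
tool_rot: [0.763, 0.646, -0.03, -0.01]
force: [0.9, -0.3, -0.1]
finger_gap: 0.998
```

```bash
python3 st.py
```

```text
t 10.6 p [0.501 0.286 0.107] phi -1.7373962757462285 toolz [-0.059  -0.0225 -0.998 ] F [ 0.8652 -0.3395 -0.1249] T [ 0.0281 -0.0481 -0.0043] q5,6 [0.9394 0.4939] gap 0.9975384051420372
```

>>> {"name": "send_rows", "arguments": {"commands": [{"delta_pos":[0,0,0],"yaw":0},{"delta_pos":[0,0,0],"yaw":0},{"delta_pos":[0,0,0],"yaw":0},{"delta_pos":[0,0,0],"yaw":0}]}}

```text
t: 11.1
tcp_pos: [0.5034, 0.2869, 0.1109]
tool_rot: [0.763, 0.646, -0.027, -0.009]
force: [-0.3, 0.0, 0.1]
finger_gap: 0.997
```

```bash
python3 st.py
```

```text
t 11.1 p [0.5034 0.2869 0.1109] phi -1.7372301032366253 toolz [-0.053  -0.0206 -0.9984] F [-0.3224  0.027   0.1249] T [-0.0067 -0.094  -0.0444] q5,6 [0.9426 0.4942] gap 0.9974011768995549
```

>>> {"name": "send_rows", "arguments": {"commands": [{"delta_pos":[-0.3,0.1,-2],"yaw":0},{"delta_pos":[-0.1,0.05,-1.5],"yaw":0},{"delta_pos":[-0.1,0,-0.1],"yaw":0},{"delta_pos":[-0.1,0,-0.1],"yaw":0},{"delta_pos":[-0.1,0,-0.1],"yaw":0},{"delta_pos":[-0.1,0,-0.1],"yaw":0},{"delta_pos":[-0.1,0,-0.1],"yaw":0},{"delta_pos":[-0.1,0,-0.1],"yaw":0}]}}

```text
t: 12.1
tcp_pos: [0.496, 0.2895, 0.0725]
tool_rot: [0.763, 0.646, -0.023, -0.008]
force: [0.2, 0.8, -0.0]
finger_gap: 0.998
```

```bash
python3 st.py
```

```text
t 12.1 p [0.496  0.2895 0.0725] phi -1.7370262361878046 toolz [-0.045  -0.0178 -0.9988] F [ 0.1548  0.8074 -0.009 ] T [-0.0235 -0.0548 -0.0118] q5,6 [0.8437 0.5025] gap 0.9978494226746114
```

>>> {"name": "send_rows", "arguments": {"commands": [{"delta_pos":[0,0,5],"yaw":0},{"delta_pos":[0,0,5],"yaw":0}]}}

```text
t: 12.35
tcp_pos: [0.4926, 0.2882, 0.17]
tool_rot: [0.763, 0.646, -0.028, -0.01]
force: [0.1, 0.2, 0.3]
finger_gap: 1.002
```

```bash
python3 st.py
```

```text
t 12.35 p [0.4926 0.2882 0.17  ] phi -1.7375826880562246 toolz [-0.0559 -0.0216 -0.9982] F [0.1191 0.22   0.2811] T [ 0.0266 -0.0699  0.0011] q5,6 [1.0595 0.5019] gap 1.0020529520318162
```

>>> {"name": "send_rows", "arguments": {"commands": [{"delta_pos":[0,0,-2.5],"yaw":0},{"delta_pos":[0,0,-2.5],"yaw":0},{"delta_pos":[0,0,-2.5],"yaw":0},{"delta_pos":[0,0,-1.5],"yaw":0}]}}

```text
t: 12.85
tcp_pos: [0.4974, 0.2901, 0.0851]
tool_rot: [0.763, 0.646, -0.02, -0.007]
force: [0.3, 0.4, 0.1]
finger_gap: 1.0
```

```bash
python3 st.py
```

```text
t 12.85 p [0.4974 0.2901 0.0851] phi -1.7369254003907195 toolz [-0.0394 -0.0159 -0.9991] F [0.2763 0.4168 0.1255] T [0.0187 0.0211 0.0484] q5,6 [0.8631 0.5026] gap 1.000456516863732
```

>>> {"name": "send_rows", "arguments": {"commands": [{"delta_pos":[0,0,-1.2],"yaw":0},{"delta_pos":[0,0,0],"yaw":0},{"delta_pos":[0,0,0],"yaw":0},{"delta_pos":[0,0,0],"yaw":0},{"delta_pos":[0,0,-0.3],"yaw":0},{"delta_pos":[0,0,0],"yaw":0},{"delta_pos":[0,0,0],"yaw":0},{"delta_pos":[0,0,0],"yaw":0},{"delta_pos":[0,0,-0.3],"yaw":0},{"delta_pos":[0,0,0],"yaw":0}]}}

```text
t: 14.1
tcp_pos: [0.4985, 0.2905, 0.0673]
tool_rot: [0.763, 0.646, -0.019, -0.006]
force: [0.3, 0.6, 0.1]
finger_gap: 1.005
```

>>> {"name": "send_rows", "arguments": {"commands": [{"delta_pos":[0,0,0],"yaw":0},{"delta_pos":[0,0,0],"yaw":0},{"delta_pos":[0,0,-0.3],"yaw":0},{"delta_pos":[0,0,0],"yaw":0},{"delta_pos":[0,0,0],"yaw":0},{"delta_pos":[0,0,0],"yaw":0},{"delta_pos":[0,0,-0.3],"yaw":0},{"delta_pos":[0,0,0],"yaw":0}]}}

```text
t: 15.1
tcp_pos: [0.4985, 0.2905, 0.0608]
tool_rot: [0.763, 0.646, -0.019, -0.006]
force: [-0.5, -0.5, 0.0]
finger_gap: 0.997
```

```bash
python3 st.py
```

```text
t 15.1 p [0.4985 0.2905 0.0608] phi -1.7368122412023508 toolz [-0.0371 -0.0151 -0.9992] F [-0.5289 -0.5214  0.0449] T [ 0.0268 -0.0186 -0.0153] q5,6 [0.8128 0.5028] gap 0.9974189650485933
```

>>> {"name": "send_rows", "arguments": {"commands": [{"delta_pos":[0,0,6],"yaw":0},{"delta_pos":[0,0,6],"yaw":0},{"delta_pos":[0,0,-3.3],"yaw":0},{"delta_pos":[0,0,-3.3],"yaw":0},{"delta_pos":[0,0,-3.3],"yaw":0},{"delta_pos":[0,0,5],"yaw":0},{"delta_pos":[0,0,5],"yaw":0},{"delta_pos":[0,0,-3.3],"yaw":0},{"delta_pos":[0,0,-3.3],"yaw":0},{"delta_pos":[0,0,-3],"yaw":0}]}}

```text
t: 16.35
tcp_pos: [0.5006, 0.2911, 0.0824]
tool_rot: [0.763, 0.646, -0.021, -0.007]
force: [0.3, -0.6, -0.3]
finger_gap: 0.999
```

```bash
python3 st.py
```

```text
t 16.35 p [0.5006 0.2911 0.0824] phi -1.7370469404051803 toolz [-0.0401 -0.0161 -0.9991] F [ 0.266  -0.5615 -0.337 ] T [ 0.0418 -0.0454 -0.0091] q5,6 [0.8641 0.5026] gap 0.999399097156718
```

>>> {"name": "send_rows", "arguments": {"commands": [{"delta_pos":[0,0,1],"yaw":0.187},{"delta_pos":[0,0,0],"yaw":0.187},{"delta_pos":[0,0,0],"yaw":0.187},{"delta_pos":[0,0,0],"yaw":0.187},{"delta_pos":[0,0,0],"yaw":0.187},{"delta_pos":[0,0,0],"yaw":0.187},{"delta_pos":[0,0,0],"yaw":0.187},{"delta_pos":[0,0,0],"yaw":0.187},{"delta_pos":[0,0,0],"yaw":0.187},{"delta_pos":[0,0,0],"yaw":0.187}]}}

```text
t: 17.6
tcp_pos: [0.4981, 0.2902, 0.0887]
tool_rot: [-0.072, 0.997, -0.021, 0.014]
force: [-0.1, 0.0, 0.9]
finger_gap: 1.0
```

>>> {"name": "send_rows", "arguments": {"commands": [{"delta_pos":[0,0,0],"yaw":0.187},{"delta_pos":[0,0,0],"yaw":0.187},{"delta_pos":[0,0,0],"yaw":0.187},{"delta_pos":[0,0,0],"yaw":0.187}]}}

```text
t: 18.1
tcp_pos: [0.4978, 0.2903, 0.0887]
tool_rot: [-0.432, 0.901, -0.015, 0.021]
force: [0.3, -0.5, 0.4]
finger_gap: 0.996
```

```bash
python3 st.py
```

```text
t 18.1 p [0.4978 0.2903 0.0887] phi 0.893436767422378 toolz [ 0.0499 -0.0091 -0.9987] F [ 0.3007 -0.4969  0.4135] T [ 0.05    0.0131 -0.0084] q5,6 [ 0.7456 -2.0901] gap 0.9959722152711067
```

>>> {"name": "send_rows", "arguments": {"commands": [{"delta_pos":[0,0,5],"yaw":0},{"delta_pos":[0,0,5],"yaw":0},{"delta_pos":[0,0,5],"yaw":0}]}}

```text
t: 18.48
tcp_pos: [0.494, 0.2886, 0.2372]
tool_rot: [-0.433, 0.901, -0.014, 0.014]
force: [0.7, -0.5, -0.3]
finger_gap: 1.001
```

```bash
python3 st.py
```

```text
t 18.475 p [0.494  0.2886 0.2372] phi 0.894669089972524 toolz [ 0.0375 -0.0134 -0.9992] F [ 0.7087 -0.4791 -0.2681] T [0.0384 0.0097 0.0027] q5,6 [ 1.0916 -2.1061] gap 1.0013903402008473
```

>>> {"name": "send_rows", "arguments": {"commands": [{"delta_pos":[0,0,5],"yaw":0.17},{"delta_pos":[0,0,5],"yaw":0.17},{"delta_pos":[0,0,5],"yaw":0.17},{"delta_pos":[0,0,5],"yaw":0},{"delta_pos":[0,0,0],"yaw":0},{"delta_pos":[0,0,0],"yaw":0}]}}

```text
t: 19.23
tcp_pos: [0.4931, 0.2883, 0.4484]
tool_rot: [-0.653, 0.757, -0.012, 0.021]
force: [-0.0, 0.8, 0.4]
finger_gap: 1.001
```

```bash
python3 st.py
```

```text
t 19.225 p [0.4931 0.2883 0.4484] phi 1.4219528066620644 toolz [ 0.0476  0.0102 -0.9988] F [-0.0117  0.7533  0.3614] T [-0.0392  0.047  -0.0166] q5,6 [ 1.5635 -2.6564] gap 1.0013117013433643
```

>>> {"name": "send_rows", "arguments": {"commands": [{"delta_pos":[0,0,0],"yaw":0},{"delta_pos":[0,0,0],"yaw":0},{"delta_pos":[0,0,0],"yaw":0},{"delta_pos":[0,0,0],"yaw":0},{"delta_pos":[0,0,0],"yaw":0},{"delta_pos":[0,0,0],"yaw":0},{"delta_pos":[0,0,0],"yaw":0}]}}

```text
t: 20.1
tcp_pos: [0.4917, 0.2879, 0.4435]
tool_rot: [-0.653, 0.757, -0.01, 0.017]
force: [0.9, -0.2, -0.6]
finger_gap: 0.999
```

```bash
python3 st.py
```

```text
t 20.1 p [0.4917 0.2879 0.4435] phi 1.4220363291358509 toolz [ 0.0387  0.0071 -0.9992] F [ 0.8591 -0.2419 -0.5531] T [-0.0205  0.044  -0.0494] q5,6 [ 1.5625 -2.6563] gap 0.9988039432096526
```

>>> {"name": "send_rows", "arguments": {"commands": [{"delta_pos":[0,0,0],"yaw":0},{"delta_pos":[0,0,0],"yaw":0},{"delta_pos":[0,0,0],"yaw":0},{"delta_pos":[0,0,0],"yaw":0},{"delta_pos":[0,0,0],"yaw":0},{"delta_pos":[0,0,0],"yaw":0},{"delta_pos":[0,0,0],"yaw":0},{"delta_pos":[0,0,0],"yaw":0},{"delta_pos":[0,0,0],"yaw":0},{"delta_pos":[0,0,0],"yaw":0}]}}

```text
t: 21.35
tcp_pos: [0.4917, 0.2879, 0.4438]
tool_rot: [-0.653, 0.757, -0.01, 0.017]
force: [-0.5, 0.2, 0.1]
finger_gap: 0.995
```

>>> {"name": "send_rows", "arguments": {"commands": [{"delta_pos":[0,0,-4],"yaw":-0.175},{"delta_pos":[0,0,-4],"yaw":-0.175},{"delta_pos":[0,0,-4],"yaw":-0.175},{"delta_pos":[0,0,-4],"yaw":-0.175},{"delta_pos":[0,0,-4],"yaw":-0.175},{"delta_pos":[0,0,-4],"yaw":-0.175},{"delta_pos":[0,0,-4],"yaw":-0.175}]}}

```text
t: 22.22
tcp_pos: [0.4951, 0.2891, 0.1615]
tool_rot: [-0.078, 0.997, -0.023, 0.014]
force: [0.0, -0.2, -0.1]
finger_gap: 1.001
```

```bash
python3 st.py
```

```text
t 22.225 p [0.4951 0.2891 0.1615] phi 0.15611671884068068 toolz [ 0.0324 -0.0427 -0.9986] F [ 0.0463 -0.1823 -0.1122] T [ 0.0173 -0.0121 -0.0202] q5,6 [ 0.944 -1.33 ] gap 1.000921663815451
```

>>> {"name": "send_rows", "arguments": {"commands": [{"delta_pos":[0,0.2,-3],"yaw":0.04},{"delta_pos":[0,0.1,-3],"yaw":0},{"delta_pos":[0,0,-1],"yaw":0},{"delta_pos":[0,0,0],"yaw":0}]}}

```text
t: 22.72
tcp_pos: [0.4945, 0.2919, 0.0867]
tool_rot: [-0.098, 0.995, -0.023, 0.013]
force: [-0.0, 0.1, 0.6]
finger_gap: 1.001
```

```bash
python3 st.py
```

```text
t 22.725 p [0.4945 0.2919 0.0867] phi 0.19626894783681714 toolz [ 0.0298 -0.0429 -0.9986] F [-0.0048  0.0668  0.5662] T [0.0209 0.0194 0.0022] q5,6 [ 0.7873 -1.3519] gap 1.000601134197132
```

>>> {"name": "send_rows", "arguments": {"commands": [{"delta_pos":[0.35,0,-2.5],"yaw":0},{"delta_pos":[0,0,-2],"yaw":0},{"delta_pos":[0,0,-1.2],"yaw":0},{"delta_pos":[0,0,0],"yaw":0}]}}

```text
t: 23.22
tcp_pos: [0.503, 0.2937, 0.034]
tool_rot: [-0.098, 0.995, -0.021, 0.019]
force: [0.4, -0.1, 0.5]
finger_gap: 1.001
```

```bash
python3 st.py
```

```text
t 23.225 p [0.503  0.2937 0.034 ] phi 0.19587526064382876 toolz [ 0.0414 -0.0386 -0.9984] F [ 0.4332 -0.1345  0.4997] T [ 0.0338 -0.0018 -0.0385] q5,6 [ 0.6766 -1.3415] gap 1.0009268041473856
```

>>> {"name": "send_rows", "arguments": {"commands": [{"delta_pos":[-0.5,-0.05,-0.6],"yaw":0},{"delta_pos":[-0.1,0,-0.1],"yaw":0},{"delta_pos":[0,0,0],"yaw":0},{"delta_pos":[0,0,0],"yaw":0},{"delta_pos":[0,0,0],"yaw":0},{"delta_pos":[0,0,0],"yaw":0},{"delta_pos":[0,0,0],"yaw":0},{"delta_pos":[0,0,0],"yaw":0}], "grip": 1, "force": 60}}

```text
t: 24.22
tcp_pos: [0.4979, 0.2931, 0.0293]
tool_rot: [-0.099, 0.995, -0.021, 0.021]
force: [-0.7, -1.1, 1.6]
finger_gap: 0.364
```

```bash
python3 st.py
```

```text
t 24.225 p [0.4979 0.2931 0.0293] phi 0.19733320801606813 toolz [ 0.0453 -0.0385 -0.9982] F [-0.6759 -1.1149  1.5682] T [-0.0781  0.0048  0.1172] q5,6 [ 0.6535 -1.3356] gap 0.3640427858169982
```

Gripped, with a gap of about 31 mm against the 32 mm handle. I'll lift straight up.

>>> {"name": "send_rows", "arguments": {"commands": [{"delta_pos":[0,0,1],"yaw":0},{"delta_pos":[0,0,2],"yaw":0},{"delta_pos":[0,0,2],"yaw":0},{"delta_pos":[0,0,3],"yaw":0},{"delta_pos":[0,0,4],"yaw":0},{"delta_pos":[0,0,4],"yaw":0},{"delta_pos":[0,0,2],"yaw":0}]}}

```text
t: 25.1
tcp_pos: [0.495, 0.294, 0.2148]
tool_rot: [-0.097, 0.995, -0.02, 0.018]
force: [0.2, 1.4, -1.5]
finger_gap: 0.366
```

```bash
python3 st.py; python3 - <<'E'
from h import *
s=manip.snapshot('side')
cv2.imwrite('pics/c6.png',cv2.convertScaleAbs(cv2.resize(s[70:205,190:330],(622,600),interpolation=cv2.INTER_CUBIC),alpha=1.2))
E
```

```text
t 25.1 p [0.495  0.294  0.2148] phi 0.19461173370224016 toolz [ 0.0403 -0.0363 -0.9985] F [ 0.2027  1.4345 -1.5242] T [ 0.0188  0.0206 -0.0108] q5,6 [ 1.054  -1.3719] gap 0.3657974657363705
```

View pics/c6.png

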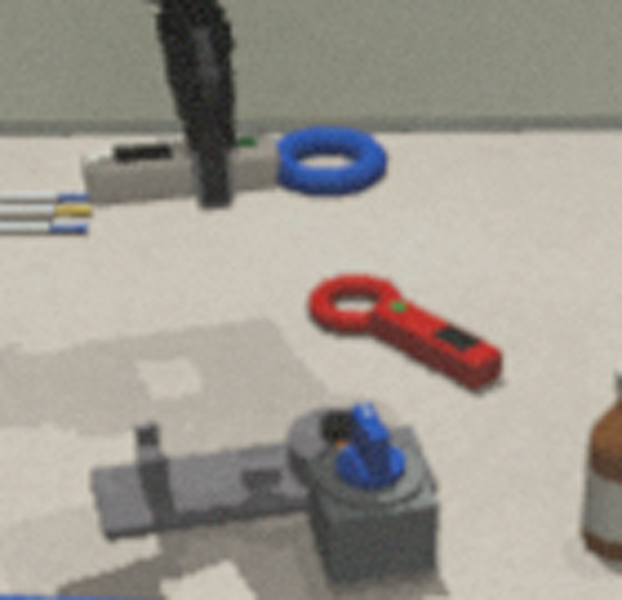

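Lifted cleanly, with the scanner level in pitch and the dock empty. Next I'll carry it over the screen.

>>> {"name": "send_rows", "arguments": {"commands": [{"delta_pos":[-0.4,-5.85,0.2],"yaw":-0.053},{"delta_pos":[-0.4,-5.85,0.2],"yaw":-0.053},{"delta_pos":[-0.4,-5.85,0.1],"yaw":-0.053},{"delta_pos":[-0.4,-5.85,0],"yaw":-0.053},{"delta_pos":[-0.4,-5.85,0],"yaw":-0.053},{"delta_pos":[-0.4,-5.85,0],"yaw":-0.053},{"delta_pos":[-0.4,-5.85,0],"yaw":-0.053},{"delta_pos":[-0.4,-5.85,0],"yaw":-0.053},{"delta_pos":[-0.4,-5.85,0],"yaw":-0.053}]}}

```text
t: 26.28
tcp_pos: [0.4569, -0.2404, 0.2223]
tool_rot: [0.145, 0.989, -0.022, 0.019]
force: [0.8, 1.0, -1.7]
finger_gap: 0.365
```

```bash
python3 st.py
```

```text
t 26.275 p [ 0.4569 -0.2404  0.2223] phi -0.29127702013021617 toolz [ 0.0317 -0.0483 -0.9983] F [ 0.7681  0.9503 -1.7492] T [0.0634 0.0054 0.0074] q5,6 [ 0.963 -1.96 ] gap 0.3646678558986333
```

>>> {"name": "send_rows", "arguments": {"commands": [{"delta_pos":[-0.2,-3.5,0],"yaw":-0.04},{"delta_pos":[0,-1.5,0],"yaw":0},{"delta_pos":[0,0,-2],"yaw":0},{"delta_pos":[0,0,-3],"yaw":0},{"delta_pos":[0,0,-3],"yaw":0},{"delta_pos":[0,0,-2],"yaw":0},{"delta_pos":[0,0,0],"yaw":0}]}}

```text
t: 27.15
tcp_pos: [0.4542, -0.2904, 0.1186]
tool_rot: [0.166, 0.986, -0.02, 0.019]
force: [-0.6, -0.4, -2.7]
finger_gap: 0.366
```

```bash
python3 st.py; python3 - <<'E'
from h import *
s=manip.snapshot('side');t=manip.snapshot('top')
cv2.imwrite('pics/side7.png',s);cv2.imwrite('pics/top7.png',t)
a=cv2.convertScaleAbs(cv2.resize(s[280:420,160:320],(686,600),interpolation=cv2.INTER_CUBIC),alpha=1.2)
cv2.imwrite('pics/c7.png',a)
E
```

```text
t 27.15 p [ 0.4542 -0.2904  0.1186] phi -0.3337224912163377 toolz [ 0.0302 -0.0454 -0.9985] F [-0.5855 -0.4197 -2.6959] T [ 0.0481  0.0776 -0.019 ] q5,6 [ 0.7383 -1.9951] gap 0.3664331558768404
```

View pics/c7.png

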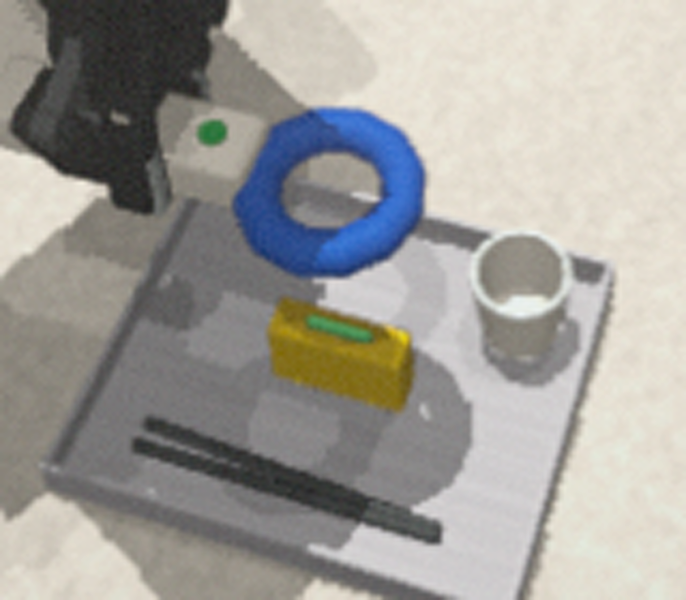

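The loop sits above the chip line, with the tray and cup untouched. In the crop the chip is at (340,329) and the loop hole at (332,195). Now I'll compare the loop centre with the chip numerically.

```bash
cat > m.py <<'E'
import sys
from h import *
np.set_printoptions(precision=4,suppress=True)
def loop(im,n,roi,z):
    x,y,w,h=roi; m=np.zeros(im.shape[:2],np.uint8); m[y:y+h,x:x+w]=cv2.inRange(cv2.cvtColor(im,cv2.COLOR_BGR2HSV),(100,110,30),(130,255,255))[y:y+h,x:x+w]
    c=max(cv2.findContours(m,0,1)[0],key=cv2.contourArea); e=cv2.fitEllipse(c); return e,cv2.boundingRect(c),onz(n,[e[0]],z)[0]
s=cv2.imread(f'pics/side{sys.argv[1]}.png');t=cv2.imread(f'pics/top{sys.argv[1]}.png'); zu=float(sys.argv[2])+.0047
es=loop(s,'side',(160,270,150,140),zu+.009); et=loop(t,'top',(370,180,90,110),zu+.009)
print(es);print(et);print('tri',tri(es[0][0],et[0][0]))
print('chip z42 top',onz('top',[(413.6,241.3)],.042),'side',onz('side',[(238.6,356.4),(239.3-.5,356.8-.5)],.042))
E
python3 m.py 7 .1186
```

```text
(((236.77371215820312, 324.56915283203125), (37.28471755981445, 42.961708068847656), 67.50079345703125), (215, 305, 44, 39), array([ 0.5227, -0.3136,  0.1323]))
(((419.1086730957031, 235.25613403320312), (19.07077980041504, 23.657236099243164), 59.60914993286133), (408, 225, 25, 22), array([ 0.5283, -0.3081,  0.1323]))
tri (array([ 0.5255, -0.3098,  0.128 ]), np.float64(0.006504818538674994))
chip z42 top [[ 0.519  -0.3137  0.042 ]] side [[ 0.5208 -0.3162  0.042 ]
 [ 0.5211 -0.316   0.042 ]]
```

>>> {"name": "send_rows", "arguments": {"commands": [{"delta_pos":[-0.1,-0.2,-2],"yaw":0},{"delta_pos":[-0.1,0,-2],"yaw":0},{"delta_pos":[0,0,-1.2],"yaw":0},{"delta_pos":[0,0,-0.5],"yaw":0},{"delta_pos":[0,0,0],"yaw":0}]}}

```text
t: 27.88
tcp_pos: [0.4575, -0.2957, 0.0676]
tool_rot: [0.165, 0.986, -0.025, 0.026]
force: [-0.1, 0.2, -2.2]
finger_gap: 0.366
```

```bash
python3 st.py
```

```text
t 27.875 p [ 0.4575 -0.2957  0.0676] phi -0.3319477662216095 toolz [ 0.0427 -0.057  -0.9975] F [-0.0921  0.1822 -2.2024] T [ 0.0171  0.0865 -0.0587] q5,6 [ 0.6037 -1.9974] gap 0.365893115980838
```

>>> {"name": "send_rows", "arguments": {"commands": [{"delta_pos":[-0.4,0.35,-1],"yaw":0},{"delta_pos":[-0.1,0.1,-0.8],"yaw":0},{"delta_pos":[-0.1,0.05,-0.2],"yaw":0},{"delta_pos":[-0.05,0,0],"yaw":0}]}}

```text
t: 28.38
tcp_pos: [0.451, -0.2907, 0.0472]
tool_rot: [0.164, 0.986, -0.025, 0.026]
force: [0.6, 0.3, -0.8]
finger_gap: 0.364
```

```bash
python3 st.py
```

```text
t 28.375 p [ 0.451  -0.2907  0.0472] phi -0.3318790078196834 toolz [ 0.044  -0.0581 -0.9973] F [ 0.5536  0.2796 -0.7835] T [0.0569 0.0559 0.069 ] q5,6 [ 0.5405 -1.9973] gap 0.36375352981636055
```

>>> {"name": "send_rows", "arguments": {"commands": [{"delta_pos":[0.2,-0.1,0],"yaw":0},{"delta_pos":[0,0,0],"yaw":0},{"delta_pos":[0,0,0],"yaw":0},{"delta_pos":[0,0,0],"yaw":0},{"delta_pos":[0,0,0],"yaw":0}]}}

```text
t: 29.0
tcp_pos: [0.4537, -0.2923, 0.0478]
tool_rot: [0.164, 0.986, -0.026, 0.027]
force: [0.4, 0.0, -0.5]
finger_gap: 0.368
```

```bash
python3 st.py; python3 - <<'E'
from h import *
s=manip.snapshot('side');t=manip.snapshot('top')
cv2.imwrite('pics/side8.png',s);cv2.imwrite('pics/top8.png',t)
cv2.imwrite('pics/c8.png',np.hstack([cv2.convertScaleAbs(cv2.resize(s[300:400,180:290],(495,450),interpolation=cv2.INTER_CUBIC),alpha=1.2),cv2.convertScaleAbs(cv2.resize(t[195:285,375:435],(300,450),interpolation=cv2.INTER_CUBIC),alpha=1.6)]))
E
python3 m.py 8 .047
```

```text
t 29.0 p [ 0.4537 -0.2923  0.0478] phi -0.3320056498632751 toolz [ 0.0452 -0.0593 -0.9972] F [ 0.3683  0.0408 -0.5335] T [ 0.054   0.0967 -0.0047] q5,6 [ 0.5449 -1.9959] gap 0.36845189871898154
(((238.9008026123047, 349.03167724609375), (36.433929443359375, 41.390228271484375), 55.742610931396484), (218, 330, 42, 39), array([ 0.5222, -0.3134,  0.0607]))
(((415.3297424316406, 238.7508544921875), (19.14840316772461, 23.968130111694336), 105.53018188476562), (403, 228, 26, 20), array([ 0.5248, -0.3146,  0.0607]))
tri (array([ 0.5235, -0.3144,  0.0625]), np.float64(0.0022972445161569925))
chip z42 top [[ 0.519  -0.3137  0.042 ]] side [[ 0.5208 -0.3162  0.042 ]
 [ 0.5211 -0.316   0.042 ]]
```

View pics/c8.png

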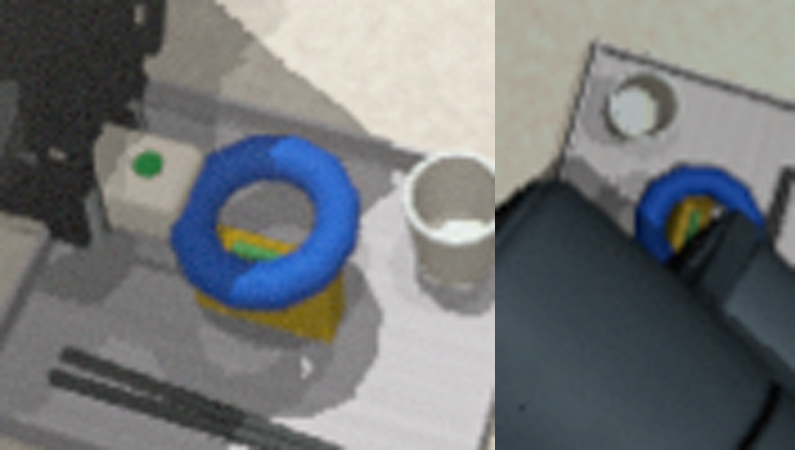

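Side view and kinematics agree on centring within about 2 mm, and the gap is about 12 mm. One small final step down.

>>> {"name": "send_rows", "arguments": {"commands": [{"delta_pos":[-0.05,-0.05,-0.2],"yaw":0},{"delta_pos":[0,0,0],"yaw":0},{"delta_pos":[0,0,0],"yaw":0}]}}

```text
t: 29.48
tcp_pos: [0.4531, -0.2928, 0.0455]
tool_rot: [0.164, 0.986, -0.025, 0.027]
force: [0.1, 0.0, -1.4]
finger_gap: 0.368
```

```bash
python3 st.py
```

```text
t 29.475 p [ 0.4531 -0.2928  0.0455] phi -0.33198108731907894 toolz [ 0.045  -0.0591 -0.9972] F [ 0.0717  0.0365 -1.4132] T [ 0.0307  0.0181 -0.0385] q5,6 [ 0.5398 -1.9974] gap 0.3679176245409747
```

Stable: the underside is about 52 mm above the table (1 cm over the chip) and the yaw is -0.332 against the carrier's -0.33. Handing in.

```bash
python3 -c "
from station import manip
print(manip.sign_off())"
```

```text
the job is handed in; nothing more can be done
None
```

The job is handed in at t ≈ 29.5 s, with the arm still holding the scanner over the chip.

**What I did**
- I turned the knob clockwise until the wrist moment rose to about 5 N m at the stop. A picture then showed the keeper clear of the loop.
- I gripped the scanner by its handle; the opening read about 31 mm against the 32 mm handle.
- I lifted it straight up and carried it over the screen with the TCP at about 0.22 m.

**Last checks**
- **Position:** by kinematics the loop centre is within about 1–2 mm of the chip. The side view showed a 1–3 mm offset, which fits the loop standing slightly higher than assumed. The top view was partly hidden by the arm and read about 4–6 mm off in x, so I gave it little weight.
- **Height:** the scanner's underside is about 52 mm above the table, roughly 1 cm over the chip.
- **Alignment:** the scanner's yaw is -0.332 rad; the carrier measured -0.33 to -0.34.
- **Other things:** I saw no contact with the tray or screen, and the wrist force stayed small throughout. The cup was in place in the last views. I did not re-check the dish, bottle and torch in a final picture.

**Not perfect:** the tool picked up a small tilt during the run, and my attempts to work it off had little effect. At the end it is pitched about 1.4° from how it gripped the scanner and rolled about 2.4° from vertical, so the scanner may be 2–3° off level. I could not confirm that from the pictures.

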